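# Re-slat a bedroom ventilator shutter

### The arm

A 6-joint arm with a two-finger parallel gripper is mounted at the origin on the work surface. World frame = base frame: x ahead of the robot, y to its left, z up, the work surface at z = 0. Lengths are in m, angles in rad, forces in N, time in s.
With the tool pointing down it reaches from about 0.375 to 0.975 m from the base axis. Payload 3.8 kg.
Tool frame: the origin (TCP) lies midway between the tips of the shut fingers; the grasp point (between the pads) lies 19 mm behind it; x points along the fingers, y is the direction in which the jaws open and shut, and the axes are right-handed (so a half turn about x gives the same grasp; the last joint's range is limited). The gripper opens to 88 mm and grips with 3 to 60 N. Pads are 18 mm wide; open, the fingers measure 123 mm over their backs; the gripper's body (75 mm by 187 mm) begins 45 mm behind the grasp point.
Start: joints at [1.202, 0.264, 1.604, -0, 1.274, -0.037], TCP at [0.22, 0.638, 0.239] pointing down, gripper open.
Joint ranges: [-2.63, 2.63], [-0.94, 2.18], [0.31, 2.57], [-1.31, 4.45], [0, 2.66], [-2.55, 2.55]. Speed limits (rad/s): [2.57, 2.57, 3.14, 3.14, 3.14, 3.14].

### API

Orientations are given as a rotation vector (axis times angle).
In Python, from cell import manip, inverse_kinematics, cams, order gives the robot as it stands. Calls block until the motion is done:
- manip.move_pose(position, orientation): joint-space move of the TCP to a pose.
- manip.move_linear(position, rate=0.15, rot=None): straight line of the TCP; rot=None keeps the orientation; rate is the mean speed in m/s.
- manip.set_joints(angles): joint-space move.
- manip.set_gripper(opening, force=None): finger opening in m; force is the grip in N (None keeps the last); returns when the fingers have stopped.
- manip.dwell(seconds).
- inverse_kinematics(position, orientation): joint angles nearest the present ones, or None.
- manip.state(): the state.
- cams.capture(name): name is "side" or "top"; returns a dict with "image" (400x640x3 uint8, blue, green, red), "z_map" (400x640 float32, m along the optical axis (not along the pixel's ray), 0 where there is no reading), "intrinsics" (3x3 intrinsics, pixels), "k1" (the pictures are not rectified: a ray, as slopes to the right and down, at radius r is drawn at 1 + k1 r^2 times it, then the intrinsics apply), "position" and "orientation" of the camera in the world. Camera axes: x right, y down, z forward; pixel columns grow to the right and rows downward; lengths in m; the calibration is good to about 2 mm. A picture is of the moment at which its call begins.
A pose or a line that the arm cannot do raises manip.IKError and nothing moves.
- order.close_job(): hands the job in, once; it reports no verdict.
The state is a dict: "clock": time; "joint_pos": joint angles; "joint_velocities": joint speeds; "tau": joint torques, N m; "tool_pos": TCP position; "tcp_rot": TCP orientation; "contact_force": force on the tool from outside, world axes, zero at the start; "moment": the same for the moment, N m; "gripper_width": finger opening in m.
Only numpy, scipy, OpenCV 4.12 (cv2) and the standard library are available. Lean on these libraries where they do the work, as an engineer would, in place of code of your own. Each camera call takes 0.05 s, during which the arm holds its last target. There are 200 camera calls.

### The job

The ventilator shutter lying on the bedside table needs new louvres: draw its bolt fully back, force its spring bar back with the forked wedge and leave the wedge in to hold it, then take every old brown louvre out into the grey box, and lay the three new white louvres into the three bays, each with its notch over the bay's pin. With all three in, pull the wedge out so that the bar springs home through the louvres' eyes, and only after that slide the bolt fully into its keeper again; the wedge goes back upright on its stand. Leave the other things on the table alone.

Things in the scene. Friction and masses are not known exactly. Their poses are not given: they have to be found in the camera images.
- shutter: white ventilator shutter lying on its back, fixed, 220 mm (x) x 300 (y). Origin on the table, middle of the three bays. Louvres lie along y on ledges 14 mm high; rails and +y stile 24 mm high. At the -y end a steel plate 4 mm thick carries the spring-bar gear (up to 61 mm high) and bolt; the bar's brass beam stands just past the louvres' -y ends (y -82 to -94, 22 to 58 mm high)
- bay1 (a point): seat of the near bay (x -56 mm on the shutter), at the ledges' top, axes as the shutter's. A louvre fully in has its origin here and the same axes (some 3 mm of play); its notch is then round the bay's upright locating pin: brass, 6 mm thick, 13 high, cone tip, at y +66 mm of this point
- bay2 (a point): seat of the middle bay, as bay1 (56 mm further along the shutter's x)
- bay3 (a point): seat of the far bay, as bay1 (112 mm further along the shutter's x than bay1)
- fork_gap (a point): on the axis of the spring bar's rod (8 mm thick, along the shutter's y), 46 mm above the table, at the -y face of a fixed post 32 mm wide, 60 high. Gap of 9 mm in -y to the brass shoulder (28 x 28 mm) on the rod: the wedge goes down here astride the rod, flat face to the post. Fully down its crotch sits on the rod: wedge origin 39 mm below this point and 10.5 mm from it in -y
- spring_bar (a joint): m; 0 = home: its three noses (8 mm thick) are 7 mm inside the louvres' eyes, no louvre can be lifted. Grows as the shoulder is driven in -y, up to 0.018; 3 N to start, 8 N at 12 mm, where the noses are 5 mm clear. The wedge, pressed down with about 8 N, gives 12 mm or a little more and stays there let go; draw it up and the bar springs home
- fork: forked wedge 135 mm tall, 0.15 kg, tines down on its stand. Origin: middle of the section, level with the tine tips; z up. Two tines 10 mm wide, 14 apart in x, 43 long below the crotch. +y face flat (y +10.5 mm); -y face slopes: 3 mm thick at the tips (y +7.5 to +10.5), 21 thick from 43 mm up. Orange handle 24 mm (x) x 22 (y), 70 to 135 mm above the origin
- stand: black stand of the wedge, fixed, base 70 x 60 mm, origin on the table under its centre. The wedge hangs astride a rib 8 mm wide (x), 52 high, along y, between cheeks 36 mm high and 29 apart in y. Stowed, its origin is 9 mm above the stand's, with the same axes (half turned is as good)
- bolt (a joint): travel of the barrel bolt, m, along the shutter's +x: 0 = fully drawn, 0.034 = fully shot into its keeper, behind the spring bar's beam, which it locks. Starts shot or nearly so; about 2 N of friction, stays where it is left
- bolt_knob (a point): grip point of the bolt's black knob, which moves with it: a square post 12 x 12 mm, its top 10 mm above this point, its foot 36 mm below
- old1: old brown cracked louvre in a bay, or absent: 150 mm long (y) x 44 x 8 thick, 0.06 kg. Origin: centre of the underside. In the middle its grip, a shoe 16 mm (y) x 26 (x), from 8 to 38 mm above the origin. +y end: open notch 10 mm wide, 14.5 deep. -y end: an eye 28 mm wide on top of the last 14 mm, open from 8 to 20 mm above the origin, roof up to 25
- old2: old brown cracked louvre in a bay, or absent: as old1
- old3: old brown cracked louvre in a bay, or absent: as old1
- new1: new white louvre, blue shoe, lying loose, notch to +y: 150 mm long (y) x 44 x 8 thick, 0.06 kg. Origin: centre of the underside. In the middle its grip, a shoe 16 mm (y) x 26 (x), from 8 to 38 mm above the origin. +y end: open notch 10 mm wide, 14.5 deep. -y end: an eye 28 mm wide on top of the last 14 mm, open from 8 to 20 mm above the origin, roof up to 25
- new2: new white louvre, blue shoe, lying loose, notch to +y: as new1
- new3: new white louvre, blue shoe, lying loose, notch to +y: as new1
- box: grey open box for the old louvres, fixed, 190 x 190 x 45 mm high, walls and floor 5 mm. Origin on the table under its centre; three louvres fit in it side by side, lying along its y
- remote: the air-conditioner remote, a bystander; origin at its foot
- screws: the jar of screws, a bystander; origin at its foot
- clock: the alarm clock, a bystander; origin at its foot

How it is judged:
On the way, in this order (a step that is already met when the one before it is completed fails the run):
1. the bolt is drawn back (value of joint bolt below 0.005 m), for 0.2 s.
2. the spring bar is forced back with the forked wedge (value of joint spring_bar above 0.009 m and contact force between fork and shutter above 1 N), for 0.2 s.
3. with the bar still held back, every old louvre is in the box and every new louvre lies in a bay over its pin (((horizontal distance between new1 and bay1 below 0.01 m and z of new1 in the frame of bay1 between -0.004 and 0.004 m and angle between new1's own z axis and vertical below 0.06 rad and angle between the y axis of new1 and the y axis of bay1, either way round below 0.12 rad) or (horizontal distance between new1 and bay2 below 0.01 m and z of new1 in the frame of bay2 between -0.004 and 0.004 m and angle between new1's own z axis and vertical below 0.06 rad and angle between the y axis of new1 and the y axis of bay2, either way round below 0.12 rad) or (horizontal distance between new1 and bay3 below 0.01 m and z of new1 in the frame of bay3 between -0.004 and 0.004 m and angle between new1's own z axis and vertical below 0.06 rad and angle between the y axis of new1 and the y axis of bay3, either way round below 0.12 rad)) and ((horizontal distance between new2 and bay1 below 0.01 m and z of new2 in the frame of bay1 between -0.004 and 0.004 m and angle between new2's own z axis and vertical below 0.06 rad and angle between the y axis of new2 and the y axis of bay1, either way round below 0.12 rad) or (horizontal distance between new2 and bay2 below 0.01 m and z of new2 in the frame of bay2 between -0.004 and 0.004 m and angle between new2's own z axis and vertical below 0.06 rad and angle between the y axis of new2 and the y axis of bay2, either way round below 0.12 rad) or (horizontal distance between new2 and bay3 below 0.01 m and z of new2 in the frame of bay3 between -0.004 and 0.004 m and angle between new2's own z axis and vertical below 0.06 rad and angle between the y axis of new2 and the y axis of bay3, either way round below 0.12 rad)) and ((horizontal distance between new3 and bay1 below 0.01 m and z of new3 in the frame of bay1 between -0.004 and 0.004 m and angle between new3's own z axis and vertical below 0.06 rad and angle between the y axis of new3 and the y axis of bay1, either way round below 0.12 rad) or (horizontal distance between new3 and bay2 below 0.01 m and z of new3 in the frame of bay2 between -0.004 and 0.004 m and angle between new3's own z axis and vertical below 0.06 rad and angle between the y axis of new3 and the y axis of bay2, either way round below 0.12 rad) or (horizontal distance between new3 and bay3 below 0.01 m and z of new3 in the frame of bay3 between -0.004 and 0.004 m and angle between new3's own z axis and vertical below 0.06 rad and angle between the y axis of new3 and the y axis of bay3, either way round below 0.12 rad)) and x of old1 in the frame of box between -0.09 and 0.09 m and y of old1 in the frame of box between -0.09 and 0.09 m and height (world z) of each of old1, old2, old3 below 0.08 m and x of old2 in the frame of box between -0.09 and 0.09 m and y of old2 in the frame of box between -0.09 and 0.09 m and x of old3 in the frame of box between -0.09 and 0.09 m and y of old3 in the frame of box between -0.09 and 0.09 m and value of joint spring_bar above 0.008 m), for 0.2 s.
4. the wedge is drawn and the bar has sprung home through the louvres' eyes (value of joint spring_bar below 0.003 m and ((horizontal distance between new1 and bay1 below 0.01 m and z of new1 in the frame of bay1 between -0.004 and 0.004 m and angle between new1's own z axis and vertical below 0.06 rad and angle between the y axis of new1 and the y axis of bay1, either way round below 0.12 rad) or (horizontal distance between new1 and bay2 below 0.01 m and z of new1 in the frame of bay2 between -0.004 and 0.004 m and angle between new1's own z axis and vertical below 0.06 rad and angle between the y axis of new1 and the y axis of bay2, either way round below 0.12 rad) or (horizontal distance between new1 and bay3 below 0.01 m and z of new1 in the frame of bay3 between -0.004 and 0.004 m and angle between new1's own z axis and vertical below 0.06 rad and angle between the y axis of new1 and the y axis of bay3, either way round below 0.12 rad)) and ((horizontal distance between new2 and bay1 below 0.01 m and z of new2 in the frame of bay1 between -0.004 and 0.004 m and angle between new2's own z axis and vertical below 0.06 rad and angle between the y axis of new2 and the y axis of bay1, either way round below 0.12 rad) or (horizontal distance between new2 and bay2 below 0.01 m and z of new2 in the frame of bay2 between -0.004 and 0.004 m and angle between new2's own z axis and vertical below 0.06 rad and angle between the y axis of new2 and the y axis of bay2, either way round below 0.12 rad) or (horizontal distance between new2 and bay3 below 0.01 m and z of new2 in the frame of bay3 between -0.004 and 0.004 m and angle between new2's own z axis and vertical below 0.06 rad and angle between the y axis of new2 and the y axis of bay3, either way round below 0.12 rad)) and ((horizontal distance between new3 and bay1 below 0.01 m and z of new3 in the frame of bay1 between -0.004 and 0.004 m and angle between new3's own z axis and vertical below 0.06 rad and angle between the y axis of new3 and the y axis of bay1, either way round below 0.12 rad) or (horizontal distance between new3 and bay2 below 0.01 m and z of new3 in the frame of bay2 between -0.004 and 0.004 m and angle between new3's own z axis and vertical below 0.06 rad and angle between the y axis of new3 and the y axis of bay2, either way round below 0.12 rad) or (horizontal distance between new3 and bay3 below 0.01 m and z of new3 in the frame of bay3 between -0.004 and 0.004 m and angle between new3's own z axis and vertical below 0.06 rad and angle between the y axis of new3 and the y axis of bay3, either way round below 0.12 rad))), for 0.2 s.
5. the bolt is slid into its keeper (value of joint bolt above 0.03 m), for 0.2 s.
At the end, for the whole second after the job is handed in: each new louvre level in a bay, within 10 mm, 0.12 rad and 4 mm in height of its seat; each old louvre in the box; spring bar within 3 mm of home; bolt shot at least 30 of 34 mm; wedge upright on its stand (12 mm, 0.12 rad); all at rest (all of step 4 and x of old1 in the frame of box between -0.09 and 0.09 m and y of old1 in the frame of box between -0.09 and 0.09 m and height (world z) of each of old1, old2, old3 below 0.08 m and x of old2 in the frame of box between -0.09 and 0.09 m and y of old2 in the frame of box between -0.09 and 0.09 m and x of old3 in the frame of box between -0.09 and 0.09 m and y of old3 in the frame of box between -0.09 and 0.09 m and value of joint bolt above 0.03 m and horizontal distance between fork and stand below 0.012 m and angle between fork's own z axis and vertical below 0.12 rad and height (world z) of fork below 0.014 m and linear speed of each of new1, new2, new3, fork below 0.02 m/s); the robot touches nothing.
It fails at once if a bystander is disturbed (moved more than 30 mm) (distance of any of remote, screws, clock from where it was at the start of the episode above 0.03 m).
Of old1, old2, old3 only 1 to 3 are there at a start; the rules pass over those that are not, and their reading is None.
At some moment in a run one of new1, new2, new3 may be knocked a few centimetres aside while the robot is not near it.
It also fails if it takes over 210 s, if anything falls off the work surface, if the arm or the gripper's body presses on something with over 40 N, if the wrist force passes 120 N, or if a joint passes its speed limit or range.

## Working session

There is one attempt and no reset: what is moved stays moved. The work goes in short steps, each a Python script; the robot and the scene stay as the last script left them, time stands still between calls to the robot, and variables do not carry over. Pictures are saved under pics/ and viewed, about 12 in all and at most 16, crops included, and the job is handed in when it is done.

```bash
ls; mkdir -p pics; cat > h.py <<'E'
import numpy as np, cv2
from scipy.spatial.transform import Rotation as R
from cell import manip, inverse_kinematics, cams, order
def cam(n):
    c=cams.capture(n); o=np.array(c["orientation"],float)
    c["R"]=R.from_rotvec(o).as_matrix() if o.shape==(3,) else (o if o.shape==(3,3) else None)
    return c
def slopes(c,uv):
    uv=np.atleast_2d(np.asarray(uv,float)); K=np.array(c["intrinsics"])
    d=(uv-[K[0,2],K[1,2]])/[K[0,0],K[1,1]]; s=d.copy()
    for _ in range(20): s=d/(1+c["k1"]*(s**2).sum(1,keepdims=True))
    return s
def plane(c,uv,z):
    s=slopes(c,uv); r=np.c_[s,np.ones(len(s))]@c["R"].T; p=np.array(c["position"])
    return p+r*((z-p[2])/r[:,2:])
def cloud(c):
    h,w=c["z_map"].shape; v,u=np.mgrid[:h,:w]
    s=slopes(c,np.c_[u.ravel(),v.ravel()]); z=c["z_map"].ravel()[:,None]
    P=np.c_[s*z,z]@c["R"].T+np.array(c["position"]); P[z[:,0]==0]=np.nan
    return P.reshape(h,w,3)
def proj(c,P):
    q=(np.atleast_2d(P)-c["position"])@c["R"]; s=q[:,:2]/q[:,2:]
    s=s*(1+c["k1"]*(s**2).sum(1,keepdims=True)); K=np.array(c["intrinsics"])
    return s*[K[0,0],K[1,1]]+[K[0,2],K[1,2]]
E
python3 - <<'E'
from h import *
for n in ("top","side"):
    c=cam(n); cv2.imwrite(f"pics/{n}0.png",c["image"]); print(n,c["position"],c["orientation"],c["intrinsics"],c["k1"])
    P=cloud(c); print(np.nanmin(P.reshape(-1,3),0),np.nanmax(P.reshape(-1,3),0))
    np.savez(f"{n}0.npz",P=P,im=c["image"])
print(manip.state())
E
```

```text
pics
top [ 0.44865227 -0.01456029  1.04964723] [-2.10899899  2.16526096 -0.13671328] [[400.47454231   0.         317.08189918]
 [  0.         400.47454231 201.94638391]
 [  0.           0.           1.        ]] -0.017304589386894643
[ 0.08917647 -1.59034409 -0.77049615] [1.80669085 1.61105704 0.34158099]
side [-0.20829374 -0.72764226  0.78319268] [-2.01729527  0.89660558 -0.46722146] [[464.43881252   0.         320.95873937]
 [  0.         464.43881252 197.85467279]
 [  0.           0.           1.        ]] 0.0006232969736454364
[-0.23919762 -0.82219387 -0.67209699] [2.0261896  1.975898   0.55378857]
{'clock': 0.1, 'joint_pos': array([ 1.20209176e+00,  2.64682508e-01,  1.60523285e+00, -3.26235723e-06,
        1.27370471e+00, -3.68715861e-02]), 'joint_velocities': array([ 0.00127618,  0.0003586 , -0.00234091,  0.00068372, -0.00101645,
        0.00106602]), 'tau': array([ 8.83922658e-04, -5.03622222e+01, -3.58072329e+01,  7.32539222e-02,
        2.32853182e-02, -7.01256772e-05]), 'tool_pos': array([0.21965181, 0.63758147, 0.23751183]), 'tcp_rot': array([ 0.25885228,  1.55547041, -0.2619846 ]), 'contact_force': array([0.21288099, 1.5896113 , 0.53178514]), 'moment': array([-8.94632153e-03,  1.11676158e-05, -5.38758900e-03]), 'gripper_width': 0.08836304235091404}
```

View pics/top0.png

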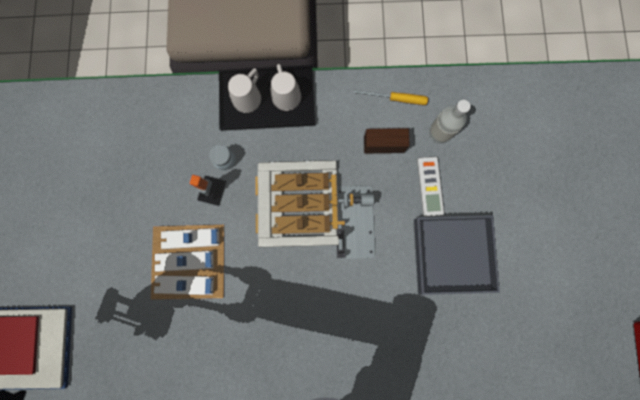

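View pics/side0.png

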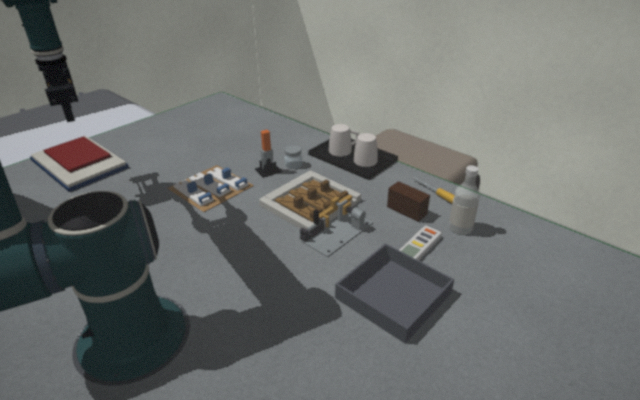

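```bash
python3 - <<'E'
import cv2
a=cv2.imread("pics/top0.png")[145:275,240:400]; cv2.imwrite("pics/c1.png",cv2.resize(a,None,fx=4.6,fy=4.6,interpolation=cv2.INTER_CUBIC))
a=cv2.imread("pics/side0.png")[120:265,165:385]; cv2.imwrite("pics/c2.png",cv2.resize(a,None,fx=3.6,fy=3.6,interpolation=cv2.INTER_CUBIC))
E
```

```text
(no output)
```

View pics/c1.png

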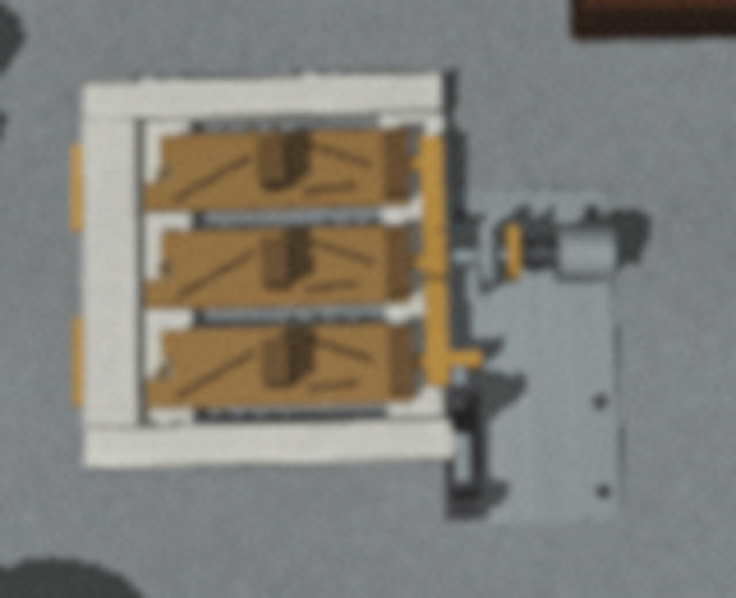

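View pics/c2.png

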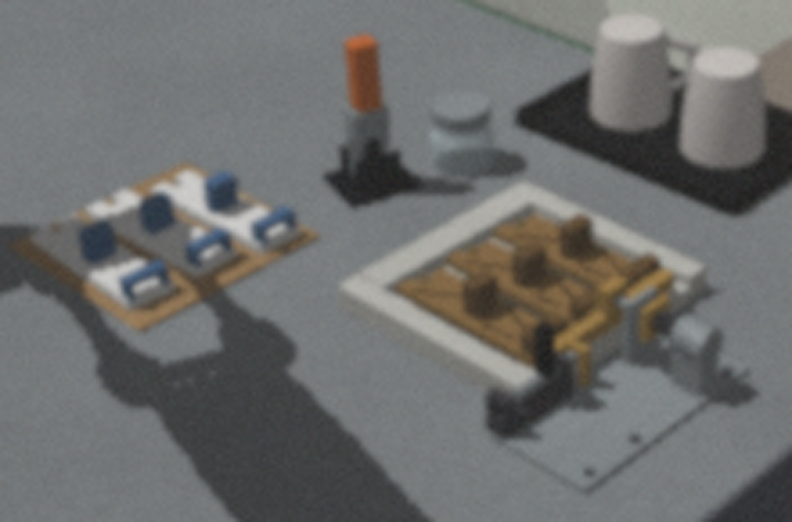

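```bash
python3 - <<'E'
import numpy as np, cv2
d=np.load("top0.npz"); P,im=d["P"],d["im"]
t=P[300:330,480:560,2]; print("table",np.nanmean(t),np.nanstd(t), P[265:280,300:330,2].mean(), P[100:110,330:345,2].mean())
z=P[...,2]
def blobs(m,name,mn=6):
    n,l,s,c=cv2.connectedComponentsWithStats(m.astype(np.uint8),connectivity=4)
    for i in range(1,n):
        if s[i,4]>=mn:
            q=P[l==i]; (cx,cy),wh,a=cv2.minAreaRect(q[:,:2].astype(np.float32)*1000)
            print(name,"px",c[i].round(1),"n",s[i,4],"mean",q.mean(0).round(4),"bbox mid",((q.min(0)+q.max(0))/2).round(4)[:2],"ext",np.ptp(q,0).round(4),"rect",np.round([cx,cy,*wh,a],1))
roi=np.zeros(z.shape,bool); roi[150:270,245:400]=1
blobs(roi&(z>.042)&(z<.08),"sh>42")
blobs(roi&(z>.018)&(z<.030),"frame",200)
r2=np.zeros(z.shape,bool); r2[215:310,140:235]=1
blobs(r2&(z>.030)&(z<.06),"new>30")
hsv=cv2.cvtColor(im,cv2.COLOR_BGR2HSV)
blobs(r2&(hsv[...,0]>100)&(hsv[...,0]<125)&(hsv[...,1]>120),"blue")
r3=np.zeros(z.shape,bool); r3[165:215,180:235]=1
blobs(r3&(z>.12),"handle"); blobs(r3&(z>.02)&(z<.05),"stand")
blobs(r3&(hsv[...,2]<45),"standdark")
r4=np.zeros(z.shape,bool); r4[205:300,405:505]=1
blobs(r4&(z>.035)&(z<.06),"boxrim",30)
r5=np.zeros(z.shape,bool); r5[60:200,180:240]=1; blobs(r5&(z>.03),"around",20)
np.set_printoptions(linewidth=250)
print((z[222:262,330:352]*1000).round().astype(int))
E
```

```text
table 0.0008698943832812358 0.0018909312650340607 nan nan
sh>42 px [299.5 179. ] n 65 mean [0.6556 0.0451 0.0514] bbox mid [0.6558 0.0452] ext [0.0262 0.0134 0.0106] rect [655.9  45.2  13.2  26.2  89.5]
sh>42 px [354.8 199.1] n 340 mean [ 0.5995 -0.093   0.0558] bbox mid [ 0.6    -0.0878] ext [0.032  0.1036 0.0222] rect [599.7 -88.   30.7 103.8   1.2]
sh>42 px [299.5 200.6] n 61 mean [0.6001 0.0459 0.0519] bbox mid [0.5999 0.046 ] ext [0.0248 0.0131 0.0137] rect [599.9  46.   12.9  24.7  88.7]
sh>42 px [300.  222.7] n 73 mean [0.5441 0.0459 0.0514] bbox mid [0.544  0.0459] ext [0.0247 0.0156 0.0139] rect [544.   45.9  15.5  24.8  89.7]
sh>42 px [340.9 235.4] n 29 mean [ 0.5086 -0.0547  0.0698] bbox mid [ 0.509  -0.0548] ext [0.0109 0.01   0.0341] rect [508.9 -54.8   9.8  10.8  88. ]
frame px [284.8 203.5] n 2170 mean [0.5988 0.0861 0.0239] bbox mid [0.6007 0.0557] ext [0.2214 0.2119 0.0113] rect [601.   56.1 211.5 221.   89.7]
frame px [298.7 181.6] n 765 mean [0.6551 0.0489 0.0221] bbox mid [0.6565 0.0476] ext [0.0449 0.1494 0.0111] rect [656.5  47.5 149.4  44.9  89.9]
frame px [298
[... 20684 characters left out ...]
-2                    3                   -2                    0                   -3                    1                    2                    1                    0]
 [                   3                    0                    2                    0                   -2                    2                    2                    3                    0                    3                    0
                     2                   -1                   -2                    0                    2                    0                    2                    2                    0                   -3                    2]]<stdin>:25: RuntimeWarning: invalid value encountered in cast
```

```bash
python3 - <<'E'
import numpy as np
P=np.load("top0.npz")["P"]
for r in (195,197,199,201,203,206):
    print(r,"x%.3f"%np.nanmedian(P[r,340:375,0]),[(int(round(1000*y)) if y==y else -1,int(round(1000*z)) if z==z else -1) for y,z in zip(P[r,330:376,1],P[r,330:376,2])])
print("col")
for c in (334,335,336,346,347,351,352,354,360):
    q=P[165:236,c]; print(c,"y%.3f"%np.nanmedian(q[:,1]),[(int(round(1000*x)),int(round(1000*z))) for x,z in zip(q[:,0],q[:,2]) if z>.042])
E
```

```text
195 x0.612 [(-32, 15), (-35, 15), (-36, 58), (-39, 58), (-41, 60), (-44, 58), (-46, 58), (-50, 9), (-53, 2), (-56, 3), (-59, 3), (-61, 4), (-64, 2), (-67, 1), (-67, 43), (-69, 58), (-71, 62), (-77, 4), (-80, 4), (-82, 2), (-82, 45), (-84, 60), (-86, 63), (-93, 4), (-95, 5), (-98, 2), (-101, 3), (-104, 2), (-106, 5), (-109, 4), (-111, 4), (-110, 42), (-111, 59), (-113, 61), (-116, 60), (-119, 58), (-121, 58), (-123, 62), (-126, 58), (-129, 58), (-131, 57), (-134, 60), (-136, 62), (-139, 58), (-149, -2), (-151, 3)]
197 x0.605 [(-32, 14), (-34, 16), (-36, 55), (-38, 62), (-41, 59), (-44, 59), (-46, 57), (-50, 14), (-53, 5), (-56, 4), (-59, -1), (-61, 3), (-64, 4), (-66, 5), (-67, 33), (-68, 62), (-71, 59), (-77, 3), (-80, 3), (-82, 5), (-82, 46), (-84, 58), (-86, 56), (-90, 42), (-91, 54), (-94, 54), (-97, 49), (-103, 7), (-101, 54), (-104, 52), (-108, 40), (-109, 54), (-111, 58), (-114, 58), (-116, 61), (-118, 61), (-121, 60), (-123, 61), (-126, 60), (-128, 60), (-131, 59), (-134, 57), (-135, 63), (-138, 63), (-148, 1), (-151, 2)]
199 x0.600 [(-32, 14), (-34, 16), (-36, 47), (-38, 62),
[... 2414 characters left out ...]
, 54)]
346 y-0.072 [(615, 61), (612, 60), (609, 62), (607, 63), (605, 59), (602, 62), (600, 59), (597, 58), (595, 58), (592, 59), (590, 59), (587, 57), (584, 61)]
347 y-0.076 [(604, 48), (601, 52), (598, 53), (595, 59), (592, 63), (590, 59), (587, 61), (584, 63)]
351 y-0.086 [(614, 60), (612, 60), (609, 60), (607, 61), (605, 58), (602, 57), (599, 62), (597, 57), (594, 62), (592, 60), (589, 60), (587, 60), (586, 47)]
352 y-0.088 [(615, 58), (612, 60), (609, 63), (607, 59), (605, 56), (602, 61), (599, 61), (597, 57), (594, 61), (592, 60), (589, 59), (587, 59), (587, 42)]
354 y-0.094 [(605, 54), (602, 57), (600, 52), (598, 53), (595, 53), (593, 52)]
360 y-0.110 [(603, 48), (600, 49), (598, 46)]
```

```bash
cat >> h.py <<'E'
BX,BY=0.600,0.0457   # bay2
GAP=np.array([0.600,-0.0735,0.046])
def down(a=0.):
    s,c=np.sin(a),np.cos(a)
    return R.from_matrix(np.array([[0,-s,c],[0,c,s],[-1,0,0]])).as_rotvec()
def go(x,y,z,a=0.): manip.move_pose([x,y,z],down(a))
def lin(x,y,z,rate=.15,a=None): manip.move_linear([x,y,z],rate=rate,rot=None if a is None else down(a))
def st(msg=""):
    s=manip.state(); print(msg,"t%.1f"%s["clock"],"pos",np.round(s["tool_pos"],4),"F",np.round(s["contact_force"],1),"w%.4f"%s["gripper_width"],"q6 %.2f"%s["joint_pos"][5])
def blobs(P,m,mn=8):
    n,l,s,c=cv2.connectedComponentsWithStats(m.astype(np.uint8),connectivity=4); out=[]
    for i in range(1,n):
        if s[i,4]>=mn:
            q=P[l==i]; out.append((s[i,4],q.mean(0),(q.min(0)+q.max(0))/2,q))
    return out
def knob():
    P=cloud(cam("top")); m=(P[...,2]>.064)&(P[...,2]<.09)&(P[...,0]>.44)&(P[...,0]<.54)&(P[...,1]>-.075)&(P[...,1]<-.035)
    return [(b[0],b[1].round(4)) for b in blobs(P,m,4)]
E
python3 - <<'E'
from h import *
for p in ([.5055,-.055,.15],[.643,.282,.2],[.6,-.086,.2],[.456,-.342,.2],[.4,.35,.2]):
    print(p,[ (a,None if (q:=inverse_kinematics(p,down(a))) is None else round(float(q[5]),2)) for a in (-.28,0,2.86,3.14,-3.14)])
manip.set_gripper(.040)
go(.5055,-.055,.15); st("above")
lin(.5055,-.055,.050,.1); st("at knob")
manip.set_gripper(.0,20); st("gripped")
lin(.4700,-.055,.050,.05); st("drawn")
manip.set_gripper(.040); lin(.4700,-.055,.12,.2)
go(.5,.2,.25); st(); print(knob())
E
```

```text
[0.5055, -0.055, 0.15] [(-0.28, -1.45), (0, -1.73), (2.86, 1.7), (3.14, 1.42), (-3.14, 1.41)]
[0.643, 0.282, 0.2] [(-0.28, -0.91), (0, -1.19), (2.86, 2.23), (3.14, 1.95), (-3.14, 1.95)]
[0.6, -0.086, 0.2] [(-0.28, -1.47), (0, -1.75), (2.86, 1.67), (3.14, 1.39), (-3.14, 1.39)]
[0.456, -0.342, 0.2] [(-0.28, -1.98), (0, -2.26), (2.86, 1.17), (3.14, 0.89), (-3.14, 0.88)]
[0.4, 0.35, 0.2] [(-0.28, -0.62), (0, -0.9), (2.86, 2.52), (3.14, 2.24), (-3.14, 2.24)]
above t3.6 pos [ 0.5058 -0.0545  0.1501] F [-0.4  0.3  0.6] w0.0401 q6 -1.73
at knob t4.8 pos [ 0.5062 -0.0551  0.0507] F [-0.3  0.3 -0.5] w0.0402 q6 -1.73
gripped t5.3 pos [ 0.5058 -0.0513  0.0504] F [-0.  16.2  2.5] w0.0116 q6 -1.73
drawn t6.1 pos [ 0.477  -0.0512  0.0511] F [ 20.   18.6 -16.3] w0.0116 q6 -1.74
 t8.3 pos [0.4993 0.199  0.2483] F [-0.4  0.1 -0.1] w0.0399 q6 -1.24
[(np.int32(24), array([ 0.4826, -0.054 ,  0.0743]))]
```

```bash
python3 - <<'E'
from h import *
c=cam("top"); P=cloud(c); a=c["image"][205:270,310:390]; b=cv2.resize(a,None,fx=6,fy=6,interpolation=cv2.INTER_CUBIC)
s=cam("side"); uv=proj(s,[.49,-.05,.05])[0].astype(int); u,v=uv; e=cv2.resize(s["image"][v-32:v+33,u-25:u+28],None,fx=6,fy=6,interpolation=cv2.INTER_CUBIC)
cv2.imwrite("pics/b1.png",np.hstack([b,e]))
np.set_printoptions(linewidth=220)
for col in (338,340,341,342,343,344): 
    print(col,[(int(round(1000*x)),int(round(1000*z))) for x,y,z in P[224:262,col] if z==z])
E
```

```text
338 [(543, 5), (540, 7), (537, 3), (535, 5), (529, 38), (527, 38), (524, 39), (522, 36), (520, 33), (518, 18), (516, 19), (513, 19), (510, 28), (508, 23), (505, 24), (503, 23), (500, 24), (497, 23), (495, 26), (492, 25), (490, 20), (487, 22), (485, 19), (482, 18), (480, 19), (477, 18), (475, 16), (472, 15), (470, 19), (467, 39), (464, 38), (459, 37), (457, 18), (455, 2), (452, 1), (449, 2), (447, -3)]
340 [(543, 3), (540, 4), (537, 2), (535, 4), (529, 38), (527, 37), (524, 41), (522, 38), (521, 19), (518, 14), (515, 32), (512, 33), (510, 32), (507, 33), (504, 35), (502, 32), (499, 34), (497, 33), (494, 35), (492, 35), (488, 74), (485, 72), (483, 74), (480, 73), (478, 76), (477, 42), (474, 31), (472, 36), (469, 30), (467, 38), (464, 39), (462, 43), (459, 39), (457, 30), (454, 33), (452, 31), (449, 3), (447, 0)]
341 [(543, 3), (540, 1), (537, 1), (535, 1), (529, 40), (527, 38), (524, 43), (521, 41), (521, 18), (518, 19), (515, 32), (512, 36), (510, 30), (507, 32), (504, 34), (502, 32), (499, 31), (497, 33), (494, 32), (492, 32), (488, 72), (485, 75), (483, 74), (480, 73), (478, 74), (4
[... 682 characters left out ...]
0, 19), (508, 19), (505, 16), (502, 19), (500, 20), (497, 19), (495, 18), (492, 18), (488, 72), (485, 77), (483, 73), (480, 76), (478, 72), (477, 18), (474, 20), (472, 20), (469, 19), (466, 41), (464, 40), (462, 35), (459, 36), (457, 29), (454, 32), (452, 29), (449, -5), (447, -2)]
344 [(541, 21), (539, 6), (537, 0), (534, 8), (529, 41), (526, 40), (524, 38), (521, 40), (519, 32), (518, 18), (515, 20), (513, 17), (510, 16), (507, 20), (505, 22), (502, 19), (500, 19), (497, 19), (495, 18), (492, 18), (490, 13), (487, 15), (485, 18), (482, 17), (479, 18), (477, 16), (474, 21), (472, 18), (469, 19), (466, 39), (464, 36), (461, 36), (459, 38), (457, 19), (454, 0), (452, 2), (449, -2), (447, -1)]
```

View pics/b1.png

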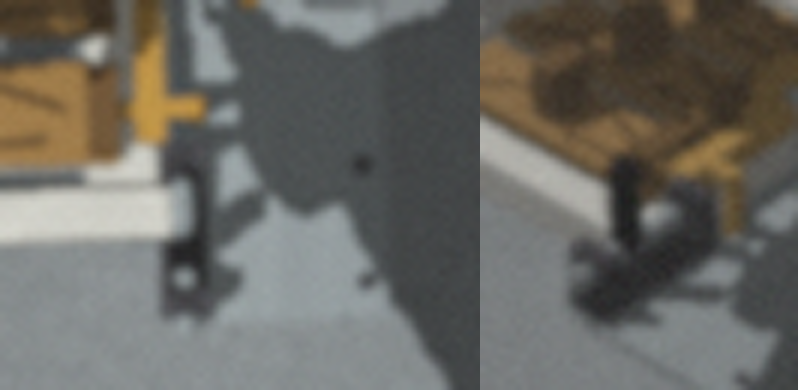

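```bash
python3 - <<'E'
from h import *
go(.480,-.0515,.12); lin(.480,-.0515,.052,.12)
manip.set_gripper(.0,30); st("gripped")
for x in (.477,.474,.471,.468): lin(x,-.0515,.052,.05); st("pull %.3f"%x)
manip.set_gripper(.040); lin(.4700,-.0515,.12,.2); 
go(.5,.2,.25); st(); print(knob())
t=cloud(cam("top")); s=cloud(cam("side"))
for n,P in (("top",t),("side",s)):
    for lo,hi,x0,x1,y0,y1 in ((.046,.058,.52,.68,.02,.07),(.066,.085,.45,.55,-.08,-.02),(.137,.155,.6,.68,.25,.31),(.034,.05,.37,.54,.31,.38),(.056,.066,.57,.63,-.16,-.1)):
        m=(P[...,2]>lo)&(P[...,2]<hi)&(P[...,0]>x0)&(P[...,0]<x1)&(P[...,1]>y0)&(P[...,1]<y1)
        print(n,[(int(b[0]),b[2][:2].round(4).tolist(),round(float(np.median(b[3][:,2])),4)) for b in blobs(P,m,15)])
E
```

```text
gripped t10.8 pos [ 0.4804 -0.0511  0.0525] F [0.8 3.3 3.1] w0.0116 q6 -1.73
pull 0.477 t11.1 pos [ 0.4803 -0.0511  0.0526] F [ 9.   4.1 -6.1] w0.0116 q6 -1.73
pull 0.474 t11.3 pos [ 0.4802 -0.0511  0.0527] F [ 18.4   5.2 -15.9] w0.0114 q6 -1.73
pull 0.471 t11.6 pos [ 0.4797 -0.0511  0.053 ] F [ 25.7   7.2 -22.7] w0.0116 q6 -1.73
pull 0.468 t11.8 pos [ 0.4786 -0.051   0.0533] F [ 31.2   8.5 -27.8] w0.0121 q6 -1.73
 t14.0 pos [0.4993 0.199  0.2483] F [ 0.2 -0.3 -0.6] w0.0402 q6 -1.24
[(np.int32(24), array([ 0.4826, -0.0541,  0.0739]))]
top [(65, [0.6562, 0.045], 0.052), (60, [0.6004, 0.046], 0.0525), (68, [0.5447, 0.0459], 0.0523)]
top [(23, [0.4827, -0.0539], 0.0733)]
top [(99, [0.6429, 0.283], 0.1435)]
top [(66, [0.4578, 0.3509], 0.0407), (77, [0.3972, 0.3519], 0.0401)]
top [(100, [0.6002, -0.1237], 0.0598)]
side [(37, [0.6556, 0.0486], 0.0507), (40, [0.5991, 0.0488], 0.0504), (39, [0.5435, 0.05], 0.0506)]
side [(26, [0.4817, -0.0518], 0.0721)]
side [(38, [0.6419, 0.2856], 0.1418)]
side [(34, [0.5148, 0.3404], 0.0387), (38, [0.4563, 0.3539], 0.0381), (39, [0.3953, 0.3532], 0.039)]
side [(50, [0.5977, -0.1211], 0.0591)]
```

```bash
python3 - <<'E'
from h import *
a=-.28
manip.set_gripper(.050); go(.6424,.2856,.19,a); lin(.6424,.2856,.099,.12); st("at")
manip.set_gripper(0,30); st("grip")
p=manip.state()["tool_pos"]; lin(p[0],p[1],.26,.12); st("up")
go(.5,.1,.28,.86); manip.dwell(.3); st("show")
s=cam("side"); u,v=proj(s,[.5,.1,.22])[0].astype(int); print(u,v)
cv2.imwrite("pics/f1.png",cv2.resize(s["image"][v-50:v+50,u-50:u+50],None,fx=6,fy=6,interpolation=cv2.INTER_CUBIC))
E
```

```text
at t16.2 pos [0.6431 0.2858 0.1001] F [-0.1 -0.1  0.5] w0.0499 q6 -0.91
grip t16.7 pos [0.6427 0.2858 0.0996] F [-0.4  0.7  2.2] w0.0216 q6 -0.91
up t18.2 pos [0.6421 0.2856 0.2586] F [-0.6 -0.3 -1.5] w0.0217 q6 -0.91
show t19.7 pos [0.5002 0.1003 0.2798] F [-0.7 -0.4 -1.5] w0.0217 q6 -2.28
269 143
```

View pics/f1.png

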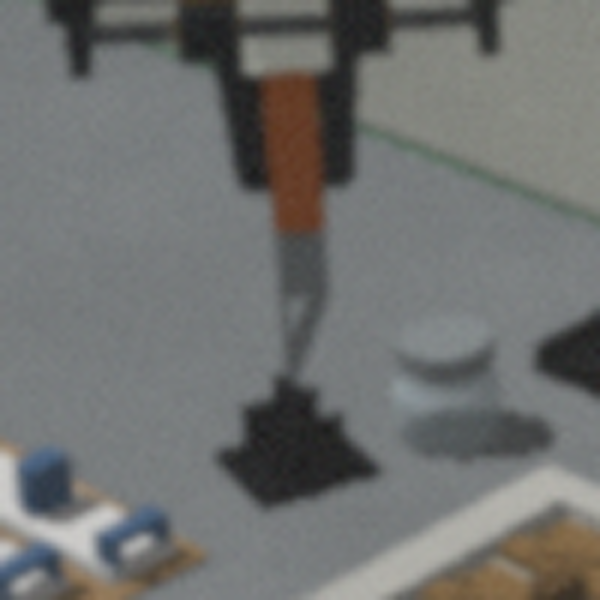

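```bash
python3 - <<'E'
from h import *
x=.5995
go(x,-.0832,.22,0); lin(x,-.0832,.165,.1); st("above")
for z,y in ((.150,-.0832),(.140,-.0830),(.130,-.0825),(.120,-.082),(.112,-.082),(.106,-.082),(.101,-.082),(.098,-.082),(.096,-.082)):
    lin(x,y,z,.05); s=manip.state(); st("%.3f"%z)
    if s["contact_force"][2]>25 or abs(s["contact_force"][0])>15: print("STOP");break
s=cam("side"); u,v=proj(s,[.6,-.085,.06])[0].astype(int)
e=cv2.resize(s["image"][v-40:v+40,u-50:u+50],None,fx=6,fy=6,interpolation=cv2.INTER_CUBIC); cv2.imwrite("pics/w1.png",e)
E
```

```text
above t21.4 pos [ 0.5998 -0.0829  0.1653] F [ 0.1  0.6 -2.2] w0.0215 q6 -1.75
0.150 t21.8 pos [ 0.5991 -0.0832  0.1494] F [ 0.8 -1.  -1.9] w0.0219 q6 -1.75
0.140 t22.2 pos [ 0.5996 -0.0822  0.1397] F [ 0.7  3.1 -1.7] w0.0217 q6 -1.75
0.130 t22.5 pos [ 0.5999 -0.0818  0.1296] F [1.5 5.4 0.8] w0.0214 q6 -1.75
0.120 t22.9 pos [ 0.6001 -0.081   0.1197] F [ 1.5  6.7 -0.1] w0.0219 q6 -1.75
0.112 t23.2 pos [ 0.6004 -0.0807  0.112 ] F [2.4 7.  2.1] w0.0214 q6 -1.75
0.106 t23.4 pos [ 0.5999 -0.0804  0.1056] F [2.9 8.4 0.2] w0.0215 q6 -1.75
0.101 t23.7 pos [ 0.5996 -0.0804  0.1002] F [ 2.9  9.4 -1.1] w0.0220 q6 -1.75
0.098 t23.9 pos [ 0.5996 -0.0803  0.0974] F [1.6 8.4 0.2] w0.0219 q6 -1.75
0.096 t24.2 pos [ 0.5998 -0.0806  0.0972] F [-2.5  8.1  9.4] w0.0217 q6 -1.75
```

View pics/w1.png

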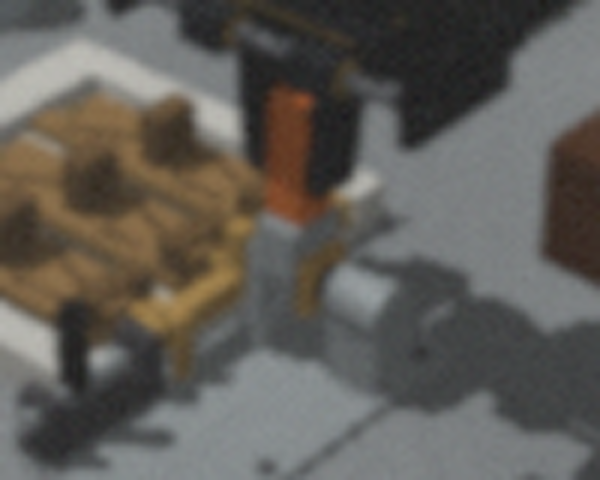

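```bash
cat >> h.py <<'E'
BAY=[(.5435,.0487),(.5995,.0487),(.6555,.0487)]; BOX=(.456,-.340)
def pick(x,y,oz,a=0,zup=.2):
    manip.set_gripper(.040); go(x,y,.13,a); lin(x,y,oz+.012,.12); st("at")
    manip.set_gripper(0,25); st("grip")
    p=manip.state()["tool_pos"]; lin(p[0],p[1],oz+.06,.08); lin(p[0],p[1],zup,.2); s=manip.state(); st("up"); return p,s["gripper_width"]>.012
def tobox(dx):
    x,y=BOX[0]+dx,BOX[1]
    go(x,y,.2); lin(x,y,.023,.15); manip.set_gripper(.034); lin(x,y,.12,.25); st("boxed")
E
python3 - <<'E'
from h import *
manip.set_gripper(.05); lin(.5998,-.0806,.2,.2); st()
p,ok=pick(*BAY[0],.014)
print(p,ok)
if ok: tobox(-.055)
go(.45,-.2,.25)
P=cloud(cam("top")); c=cam("top"); cv2.imwrite("pics/t2.png",c["image"])
m=(P[...,2]>.053)&(P[...,2]<.064)&(P[...,0]>.585)&(P[...,0]<.615)&(P[...,1]<-.03)&(P[...,1]>-.16)
print([(int(b[0]),b[2].round(4)) for b in blobs(P,m,15)])
m=(P[...,2]>.1)&(P[...,0]>.585)&(P[...,0]<.615)&(P[...,1]<-.03)&(P[...,1]>-.16); print([(int(b[0]),b[2].round(4)) for b in blobs(P,m,15)])
E
```

```text
t25.5 pos [ 0.5993 -0.0805  0.1992] F [-0.3 -0.5 -0.6] w0.0499 q6 -1.75
at t27.5 pos [0.5444 0.0486 0.0267] F [ 1.1 -0.7 -0.1] w0.0397 q6 -1.53
grip t28.0 pos [0.5439 0.0488 0.0266] F [-0.4  1.   3.6] w0.0157 q6 -1.53
up t29.6 pos [0.543  0.0488 0.1985] F [ 0.  -0.1 -1.4] w0.0157 q6 -1.53
[0.54394518 0.04880622 0.02660165] True
boxed t33.4 pos [ 0.401  -0.34    0.1201] F [-0.5  0.4 -0.9] w0.0341 q6 -2.32
[(29, array([ 0.6009, -0.0706,  0.0603])), (124, array([ 0.5992, -0.1225,  0.0584])), (48, array([ 0.5996, -0.0534,  0.0577]))]
[(123, array([ 0.599 , -0.0834,  0.1237]))]
```

View pics/t2.png

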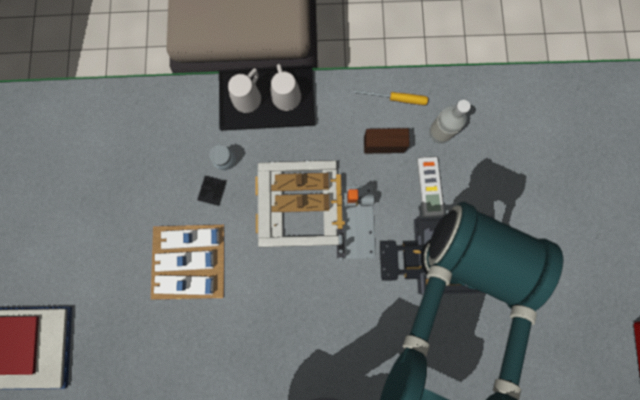

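```bash
python3 - <<'E'
from h import *
for i,dx in ((1,0.),(2,.055)):
    go(.5,-.1,.2)
    p,ok=pick(*BAY[i],.014); print(i,p.round(4),ok)
    if not ok: break
    tobox(dx)
go(.42,.1,.3)
c=cam("top");P=cloud(c); z=P[...,2]; np.savez("t3.npz",P=P,im=c["image"]); s=cam("side")
S=cloud(s)
A=cv2.resize(c["image"][145:310,140:400],None,fx=3,fy=3,interpolation=cv2.INTER_CUBIC); cv2.imwrite("pics/t3.png",A[:,:790])
for Q in (P,S):
  for nm,lo,hi in (("shoe",.033,.05),("eye",.022,.032)):
    m=(Q[...,2]>lo)&(Q[...,2]<hi)&(Q[...,0]>.34)&(Q[...,0]<.57)&(Q[...,1]>.24)&(Q[...,1]<.42)
    print(nm,[(int(b[0]),b[1].round(4).tolist(),b[2][:2].round(4).tolist(),(np.ptp(b[3],0)*1000).round()[:2].tolist()) for b in blobs(Q,m,10)])
E
```

```text
at t37.0 pos [0.6004 0.0486 0.0269] F [ 0.2  0.4 -0.7] w0.0398 q6 -1.53
grip t37.5 pos [0.5999 0.0488 0.0266] F [-0.6  0.6  3.2] w0.0160 q6 -1.53
up t39.0 pos [0.5989 0.0488 0.1985] F [-0.5 -0.4 -1. ] w0.0159 q6 -1.53
1 [0.5999 0.0488 0.0266] True
boxed t42.9 pos [ 0.456  -0.34    0.1201] F [ 0.2 -0.3  0.2] w0.0340 q6 -2.26
at t46.1 pos [0.6564 0.0487 0.027 ] F [-0.8  0.3  0.7] w0.0401 q6 -1.53
grip t46.6 pos [0.6559 0.0488 0.0266] F [-0.2 -0.7  3.3] w0.0157 q6 -1.53
up t48.1 pos [0.655  0.0487 0.1984] F [-0.2 -0.4 -0.2] w0.0156 q6 -1.53
2 [0.6559 0.0488 0.0266] True
boxed t52.0 pos [ 0.5111 -0.3401  0.1203] F [-0.1  0.  -1.3] w0.0338 q6 -2.20
shoe [(75, [0.5191, 0.3365, 0.0403], [0.5191, 0.3367], [26.0, 17.0]), (69, [0.4755, 0.3435, 0.04], [0.4752, 0.344], [23.0, 17.0])]
eye [(88, [0.5231, 0.2685, 0.0278], [0.5223, 0.269], [38.0, 16.0]), (18, [0.5193, 0.3297, 0.0269], [0.5185, 0.3298], [23.0, 2.0]), (45, [0.4864, 0.2764, 0.0281], [0.4853, 0.2765], [20.0, 15.0])]
shoe [(38, [0.5173, 0.3387, 0.0381], [0.519, 0.3386], [31.0, 17.0]), (39, [0.4728, 0.3452, 0.0378], [0.4737, 0.3462], [26.0, 20.0]), (44, [0.3943, 0.3518, 0.0384], [0.3949, 0.3554], [27.0, 23.0])]
eye [(27, [0.5148, 0.3349, 0.0275], [0.5184, 0.3388], [30.0, 19.0]), (27, [0.4713, 0.3429, 0.0264], [0.4735, 0.3468], [27.0, 21.0]), (99, [0.498, 0.2747, 0.0266], [0.4997, 0.2751], [84.0, 25.0]), (25, [0.3951, 0.3484, 0.0262], [0.3955, 0.3522], [29.0, 17.0]), (56, [0.3927, 0.285, 0.0267], [0.393, 0.2847], [37.0, 16.0])]
```

View pics/t3.png

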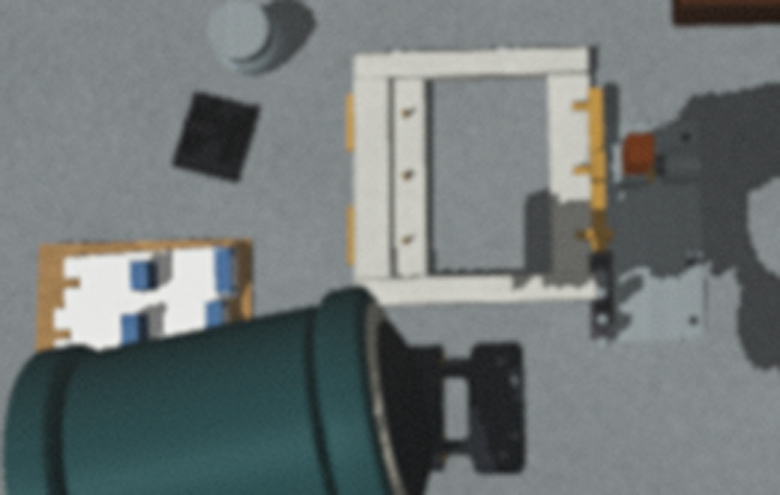

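```bash
cat >> h.py <<'E'
OFF=np.array([-.0008,.0028])  # top camera -> robot
def news(verbose=1):
    "new louvres on the card: (x,y,yaw) in robot frame, from top depth"
    c=cam("top"); P=cloud(c); z=P[...,2]; roi=(P[...,0]>.30)&(P[...,0]<.60)&(P[...,1]>.2)&(P[...,1]<.45)
    hsv=cv2.cvtColor(c["image"],cv2.COLOR_BGR2HSV); blue=(hsv[...,0]>100)&(hsv[...,0]<130)&(hsv[...,1]>90)
    sh=blobs(P,roi&(z>.033)&(z<.055),25); ey=blobs(P,roi&(z>.021)&(z<.033)&blue,6); out=[]
    for b in sh:
        s=b[2][:2]; es=[e for e in ey if 8<e[0] and .05<np.linalg.norm(e[1][:2]-s)<.085]
        for e in es:
            d=s-e[1][:2]
            out.append((*(s+OFF),np.arctan2(-d[0],d[1]),b[1][2]))
            if verbose: print(int(b[0]),"shoe",s.round(4),"ext",np.ptp(b[3],0).round(4),"eye",int(e[0]),e[1].round(4),"yaw %.3f"%out[-1][2])
    return out,c,P
E
python3 - <<'E'
from h import *
go(.42,-.25,.3)
o,c,P=news()
cv2.imwrite("pics/n1.png",cv2.resize(c["image"][215:310,140:240],None,fx=6,fy=6,interpolation=cv2.INTER_CUBIC))
for p in ((276,182.3),(276,203.3),(276,224.7)): print("pin",(plane(c,p,.022)[0][:2]+OFF).round(4))
# dark spots on the pin ledge
g=cv2.cvtColor(c["image"],cv2.COLOR_BGR2GRAY); print(g[176:232,270:283].min(1))
b=blobs(P,(P[...,2]>.03)&(P[...,2]<.07)&(P[...,0]>.35)&(P[...,0]<.56)&(P[...,1]<-.25)&(P[...,1]>-.43),20)
print("box",[(int(k[0]),k[1].round(3)) for k in b])
E
```

```text
76 shoe [0.5192 0.3365] ext [0.0258 0.0165 0.0103] eye 60 [0.522  0.2682 0.0281] yaw 0.041
76 shoe [0.5192 0.3365] ext [0.0258 0.0165 0.0103] eye 57 [0.4781 0.2751 0.0279] yaw -0.589
71 shoe [0.4741 0.3438] ext [0.0251 0.016  0.0134] eye 57 [0.4781 0.2751 0.0279] yaw 0.058
80 shoe [0.3971 0.3509] ext [0.0253 0.0169 0.0122] eye 59 [0.3937 0.2828 0.0281] yaw -0.049
pin [0.654  0.1113]
pin [0.5984 0.1118]
pin [0.5427 0.1124]
[ 78  80  84  86  87  86  87  86  87  85  86  87  87  86  86  86  87  86
  85  87  88  84  88  87  94  96  98  97  98  99  98  97  99  97  99  98
  97  99  97  98 100  98 101 103  99  99  97 100 103 107 107 108 110 106
 109 109]
box [(184, array([ 0.549, -0.34 ,  0.044])), (78, array([ 0.513, -0.34 ,  0.042])), (43, array([ 0.507, -0.411,  0.032])), (27, array([ 0.468, -0.41 ,  0.032])), (69, array([ 0.459, -0.342,  0.043])), (29, array([ 0.403, -0.341,  0.044]))]
```

View pics/n1.png

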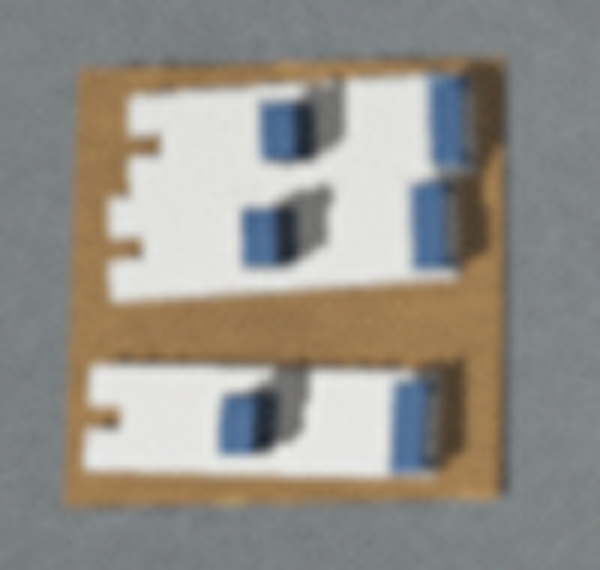

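```bash
cat >> h.py <<'E'
TB=[(.5432,.0486),(.5990,.0486),(.6549,.0486)]
def place(i,dx=0.):
    x,y=TB[i][0]+dx,TB[i][1]
    go(x,y,.2); lin(x,y,.05,.15); manip.dwell(.1); f0=manip.state()["contact_force"].copy()
    for z in (.044,.038,.032,.029,.0265,.0255):
        lin(x,y,z,.04); s=manip.state(); f=s["contact_force"]-f0; print("z%.4f"%s["tool_pos"][2],"xy",s["tool_pos"][:2].round(4),"dF",f.round(1))
        if f[2]>12: print("HARD"); break
    return f
def release(): 
    manip.set_gripper(.034); p=manip.state()["tool_pos"]; lin(p[0],p[1],.12,.2); st("released")
def bays():
    P=cloud(cam("top")); z=P[...,2]; m=(z>.044)&(z<.09)&(P[...,0]>.5)&(P[...,0]<.7)&(P[...,1]>.0)&(P[...,1]<.09)
    for b in blobs(P,m,20): print("bay shoe",int(b[0]),(b[2][:2]+OFF).round(4),"top z %.4f"%np.median(b[3][:,2]))
    m=(z>.032)&(z<.044)&(P[...,0]>.5)&(P[...,0]<.7)&(P[...,1]>-.035)&(P[...,1]<-.01)
    for b in blobs(P,m,15): print("bay eye",int(b[0]),(b[2][:2]+OFF).round(4),"z %.4f"%np.median(b[3][:,2]))
E
python3 - <<'E'
from h import *
x,y=np.array([.3971,.3509])+OFF
go(.45,.15,.22)
p,ok=pick(x,y,.002,-.047); print(p,ok)
if ok:
    f=place(0)
    if f[2]<=12 or manip.state()["tool_pos"][2]<.0285: release()
st()
E
```

```text
at t59.1 pos [0.397  0.3541 0.0148] F [ 0.4 -0.1  0.5] w0.0401 q6 -0.84
grip t59.6 pos [0.3966 0.354  0.0145] F [-0.7  0.5  3.7] w0.0153 q6 -0.84
up t61.1 pos [0.3958 0.3534 0.1984] F [-0.9  0.1 -1.2] w0.0155 q6 -0.84
[0.39658209 0.3540212  0.01451414] True
z0.0438 xy [0.5429 0.0486] dF [-0.   0.6  0.9]
z0.0375 xy [0.5427 0.0486] dF [-0.6  1.   1.5]
z0.0315 xy [0.5428 0.0486] dF [0.4 1.2 2. ]
z0.0288 xy [0.543  0.0486] dF [1.2 0.9 1.6]
z0.0263 xy [0.543  0.0486] dF [0.5 0.9 0.3]
z0.0256 xy [0.5433 0.0486] dF [-0.1  1.1  1.8]
released t66.4 pos [0.5427 0.0486 0.1195] F [-0.1 -0.1 -0.8] w0.0343 q6 -1.53
 t66.4 pos [0.5427 0.0486 0.1195] F [-0.1 -0.1 -0.8] w0.0343 q6 -1.53
```

Smooth seating. Remeasure (a louvre may be knocked again) and continue with the next one.

```bash
python3 - <<'E'
from h import *
go(.42,-.2,.25); bays(); o,_,_=news()
o=[k for k in o if abs(k[2])<.3]
x,y,a,_=max(o); print("pick",x,y,a)
go(.5,.15,.22)
p,ok=pick(x,y,.002,a*.9); print(p,ok)
if ok:
    f=place(2)
    if f[2]<=12 or manip.state()["tool_pos"][2]<.0285: release()
go(.42,-.2,.25); bays(); o,_,_=news()
st()
E
```

```text
bay shoe 66 [0.5427 0.0473] top z 0.0521
bay eye 91 [ 0.5433 -0.0204] z 0.0395
77 shoe [0.5192 0.3368] ext [0.0258 0.0171 0.0127] eye 60 [0.5215 0.2682 0.0278] yaw 0.034
77 shoe [0.5192 0.3368] ext [0.0258 0.0171 0.0127] eye 57 [0.4785 0.2752 0.0277] yaw -0.584
71 shoe [0.4741 0.3438] ext [0.0252 0.0164 0.0079] eye 57 [0.4785 0.2752 0.0277] yaw 0.064
pick 0.5183630688970909 0.33964036974398537 0.03430245780124957
at t71.3 pos [0.5192 0.34   0.015 ] F [-0.5 -0.2  0.3] w0.0404 q6 -1.06
grip t71.8 pos [0.5187 0.3399 0.0146] F [-0.7 -0.5  2.7] w0.0158 q6 -1.06
up t73.4 pos [0.5178 0.3394 0.1984] F [ 0.7 -0.5 -1.5] w0.0156 q6 -1.06
[0.51870539 0.3399069  0.01457675] True
z0.0437 xy [0.6546 0.0486] dF [ 0.6  1.2 -0.8]
z0.0373 xy [0.6544 0.0486] dF [ 0.  -0.1 -0.9]
z0.0314 xy [0.6545 0.0486] dF [ 0.2  0.8 -1.2]
z0.0287 xy [0.6547 0.0486] dF [ 0.1  0.2 -1.2]
z0.0263 xy [0.6547 0.0486] dF [0.7 0.  0.5]
z0.0256 xy [0.655  0.0486] dF [ 0.3 -0.3 -0.7]
released t78.6 pos [0.6545 0.0486 0.1195] F [-0.1 -0.5 -0.8] w0.0339 q6 -1.53
bay shoe 63 [0.6549 0.0469] top z 0.0520
bay shoe 64 [0.5426 0.0473] top z 0.0518
bay eye 84 [ 0.6556 -0.0208] z 0.0388
bay eye 91 [ 0.5434 -0.0204] z 0.0390
73 shoe [0.4738 0.3432] ext [0.0253 0.0161 0.0101] eye 58 [0.4756 0.275  0.0283] yaw 0.026
 t80.1 pos [ 0.4206 -0.1994  0.2494] F [0.2 0.4 0. ] w0.0337 q6 -2.07
```

```bash
python3 - <<'E'
from h import *
o,_,_=news(); x,y,a,_=o[0]
go(.5,.15,.22)
p,ok=pick(x,y,.002,a*.9); print(p,ok)
if ok:
    f=place(1)
    if f[2]<=12 or manip.state()["tool_pos"][2]<.0285: release()
go(.42,-.2,.25); bays(); st()
c=cam("top"); cv2.imwrite("pics/t5.png",cv2.resize(c["image"][150:250,240:400],None,fx=5,fy=5,interpolation=cv2.INTER_CUBIC))
P=cloud(c); m=(P[...,2]>.053)&(P[...,2]<.064)&(P[...,0]>.585)&(P[...,0]<.615)&(P[...,1]<-.03)&(P[...,1]>-.06)
print("beam",[(int(b[0]),b[2].round(4)) for b in blobs(P,m,15)])
m=(P[...,2]>.13)&(P[...,0]>.57)&(P[...,0]<.63)&(P[...,1]<-.03)&(P[...,1]>-.16); print("handle",[(int(b[0]),b[2].round(4)) for b in blobs(P,m,15)])
E
```

```text
73 shoe [0.4738 0.3435] ext [0.0252 0.0163 0.0134] eye 55 [0.4753 0.2748 0.028 ] yaw 0.023
at t83.8 pos [0.4738 0.3468 0.0149] F [ 0.3  0.1 -0.5] w0.0400 q6 -1.00
grip t84.2 pos [0.4733 0.3466 0.0146] F [-0.6  0.1  3.1] w0.0153 q6 -1.00
up t85.8 pos [0.4725 0.346  0.1984] F [ 0.   0.1 -1. ] w0.0158 q6 -1.00
[0.47329496 0.34662047 0.01455022] True
z0.0438 xy [0.5987 0.0486] dF [ 0.4 -0.6 -0.3]
z0.0374 xy [0.5985 0.0486] dF [ 1.4  0.2 -0.4]
z0.0316 xy [0.5988 0.0486] dF [ 0.6 -0.5 -1.2]
z0.0287 xy [0.5988 0.0486] dF [-0.2 -0.1 -0.9]
z0.0263 xy [0.5988 0.0486] dF [ 0.4 -0.4 -0.4]
z0.0256 xy [0.5991 0.0486] dF [ 0.6 -0.7 -0.6]
released t91.0 pos [0.5986 0.0486 0.1195] F [-0.1 -0.4 -0.3] w0.0343 q6 -1.53
bay shoe 64 [0.6553 0.0469] top z 0.0519
bay shoe 74 [0.5983 0.0476] top z 0.0511
bay shoe 66 [0.5427 0.0475] top z 0.0519
bay eye 82 [ 0.6555 -0.0208] z 0.0392
bay eye 75 [ 0.5985 -0.0199] z 0.0391
bay eye 91 [ 0.5432 -0.0204] z 0.0394
 t92.3 pos [ 0.4203 -0.1993  0.2491] F [ 0.3 -1.2  0.6] w0.0340 q6 -2.07
beam [(47, array([ 0.5996, -0.0535,  0.0581]))]
handle [(101, array([ 0.5993, -0.0839,  0.1377]))]
```

View pics/t5.png

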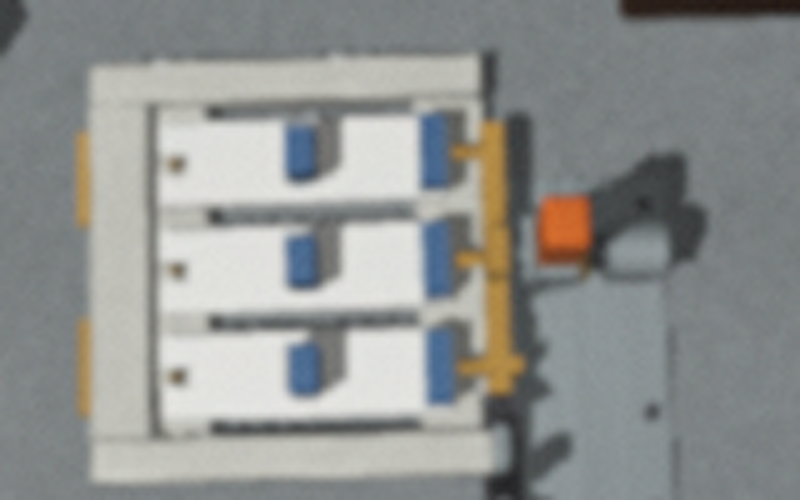

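```bash
python3 - <<'E'
from h import *
manip.set_gripper(.05); go(.5996,-.0808,.2); lin(.5996,-.0808,.0974,.12); st("at")
manip.set_gripper(0,40); st("grip")
p=manip.state()["tool_pos"]
lin(p[0],p[1],.17,.06); st("drawn"); lin(p[0],p[1],.24,.15)
go(.6425,.2857,.22,-.28); manip.dwell(.2)
c=cam("top"); P=cloud(c); m=(P[...,2]>.053)&(P[...,2]<.064)&(P[...,0]>.585)&(P[...,0]<.615)&(P[...,1]<-.03)&(P[...,1]>-.06)
print("beam",[(int(b[0]),b[2].round(4)) for b in blobs(P,m,15)]); bays()
lin(.6425,.2857,.16,.1); f0=manip.state()["contact_force"].copy()
for z in (.145,.13,.115,.105,.1000,.0985):
    lin(.6425,.2857,z,.06); s=manip.state(); f=s["contact_force"]-f0; print("z%.4f"%s["tool_pos"][2],f.round(1))
    if f[2]>8: break
st("down")
E
```

```text
at t94.7 pos [ 0.6003 -0.081   0.0984] F [-0.   0.   0.3] w0.0500 q6 -1.75
grip t95.3 pos [ 0.5999 -0.08    0.098 ] F [-0.4  4.2  4. ] w0.0218 q6 -1.75
drawn t96.6 pos [ 0.5995 -0.08    0.1693] F [ 0.1 -0.3 -1.4] w0.0219 q6 -1.74
beam [(43, array([ 0.6   , -0.0421,  0.0575]))]
bay shoe 64 [0.6551 0.047 ] top z 0.0514
bay shoe 74 [0.5986 0.0476] top z 0.0515
bay shoe 66 [0.5429 0.0473] top z 0.0517
bay eye 84 [ 0.6559 -0.022 ] z 0.0387
bay eye 76 [ 0.5986 -0.0209] z 0.0388
bay eye 93 [ 0.5431 -0.0227] z 0.0393
z0.1442 [-0.4  0.2  0.7]
z0.1290 [-0.4 -0.2  0.2]
z0.1140 [-0.6 -0.2  0.9]
z0.1041 [-0.3  0.5 -0.1]
z0.1002 [ 0.1 -0.2  0.6]
z0.1001 [-1.4 -0.2  7. ]
down t101.7 pos [0.6428 0.2858 0.1001] F [-1.1 -0.1  5.2] w0.0218 q6 -0.91
```

```bash
python3 - <<'E'
from h import *
manip.set_gripper(.05); lin(.6428,.2858,.22,.2)
manip.set_gripper(.04); go(.479,-.0512,.13); lin(.479,-.0512,.052,.12); manip.set_gripper(0,30); st("grip")
for x in (.50,.507,.511,.514,.517,.520):
    lin(x,-.0512,.052,.06); st("push %.3f"%x)
    if manip.state()["contact_force"][0]<-20: break
manip.set_gripper(.04); p=manip.state()["tool_pos"]; lin(p[0],p[1],.13,.2); go(.42,.1,.3)
print(knob())
go(.42,-.2,.3); bays()
c=cam("top"); P=cloud(c); z=P[...,2]
m=(z>.12)&(z<.16)&(P[...,0]>.6)&(P[...,0]<.68)&(P[...,1]>.24)&(P[...,1]<.33)
print("fork",[(int(b[0]),(b[2][:2]+OFF).round(4),b[3][:,2].max()) for b in blobs(P,m,15)])
m=(z>.053)&(z<.064)&(P[...,0]>.585)&(P[...,0]<.615)&(P[...,1]<-.03)&(P[...,1]>-.06); print("beam",[(int(b[0]),b[2].round(4)) for b in blobs(P,m,15)])
s=cam("side"); cv2.imwrite("pics/s6.png",np.hstack([cv2.resize(c["image"][145:305,150:400],None,fx=2,fy=2)[:,:400],cv2.resize(s["image"][115:275,205:405],None,fx=2,fy=2)]))
E
```

```text
grip t106.1 pos [ 0.4794 -0.0511  0.0525] F [-0.3  1.3  2.9] w0.0118 q6 -1.73
push 0.500 t106.6 pos [ 0.5011 -0.0511  0.0524] F [1.5 1.9 4. ] w0.0116 q6 -1.72
push 0.507 t106.9 pos [ 0.5077 -0.0511  0.0524] F [0.8 3.2 5.4] w0.0116 q6 -1.72
push 0.511 t107.2 pos [ 0.5113 -0.0512  0.0524] F [0.8 3.5 7. ] w0.0115 q6 -1.72
push 0.514 t107.4 pos [ 0.5134 -0.0512  0.0524] F [-1.4  2.1  8. ] w0.0117 q6 -1.72
push 0.517 t107.7 pos [ 0.5135 -0.0512  0.0523] F [-10.8   1.6  17.1] w0.0115 q6 -1.72
push 0.520 t107.9 pos [ 0.5137 -0.0512  0.0521] F [-18.1   0.   25. ] w0.0118 q6 -1.72
[(np.int32(24), array([ 0.5169, -0.0548,  0.0743]))]
bay shoe 64 [0.6556 0.0469] top z 0.0520
bay shoe 73 [0.5985 0.0477] top z 0.0517
bay shoe 65 [0.5427 0.0475] top z 0.0516
bay eye 83 [ 0.6556 -0.0208] z 0.0394
bay eye 80 [ 0.5984 -0.0222] z 0.0388
bay eye 94 [ 0.5432 -0.0227] z 0.0394
fork [(131, array([0.6417, 0.2846]), np.float64(0.14811074947766611))]
beam [(44, array([ 0.5999, -0.0421,  0.0582]))]
```

View pics/s6.png

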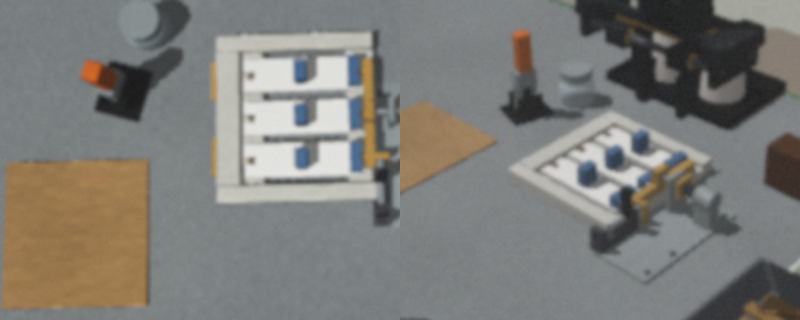

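```bash
python3 - <<'E'
from h import *
go(.42,.1,.3)
P=cloud(cam("top")); z=P[...,2]
b=blobs(P,(z>.035)&(z<.07)&(P[...,0]>.37)&(P[...,0]<.545)&(P[...,1]<-.31)&(P[...,1]>-.37),20); print("old shoes",[k[1].round(3) for k in b])
st(); order.close_job()
E
```

```text
old shoes [array([ 0.512, -0.341,  0.043]), array([ 0.458, -0.342,  0.043]), array([ 0.403, -0.342,  0.043])]
 t112.6 pos [0.4202 0.0993 0.3   ] F [-0.5 -0.2 -0.6] w0.0397 q6 -1.40
the job is handed in; nothing more can be done
```

The shutter has its three new white louvres and the job is handed in at about 113 s of the 210 s allowed. I did it in the order you gave: bolt drawn, wedge in, old louvres to the box, new ones in, wedge out, bolt shot, wedge on its stand.

My last checks:

- **New louvres:** all three lie level in the bays. Their shoe tops are at about 52 mm, as they should be when seated, within about 2 mm of the bay centres. The pins showed in the notches.
- **Old louvres:** all three are inside the grey box.
- **Spring bar:** the wedge drove it back about 11–12 mm. It sprang home to within 0.1 mm of where it started on the camera.
- **Bolt:** it travelled 34.3 mm from stop to stop, so it is fully shot. It started only about 26 mm out from its drawn stop, so I pulled it a second time to make sure it was really at that stop.
- **Wedge:** it is upright on its stand, about 1.5 mm from where it first stood.
- **Bystanders:** the robot went near none of them, and they look in place in the later pictures; I did not measure their positions at the end.

The one disagreement was between the two cameras: they differed by about 3 mm in y. I used the gripper's contact with the bolt knob to settle it, and every fit after that went in without force. While the robot was at the box, one new louvre was knocked aside. I measured it again before picking it up.

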